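# Centre a bore probe in a sleeve through the guide bushing

### The job

Set up the bore check: push the carriage of the gauge stand fully home with its orange tab, then swing the red-pinned latch lever all the way round until it lies across behind the tab. Then take the probe out of its holder by the black head and lower it upright through the middle of the brass guide bushing into the copper sleeve, never letting it touch any part of the gauge stand, until the red band on the rod is level with the bushing's upper rim. Finish while still holding it there, still and centred, without letting go, and leave the other things on the bench where they are.

Things in the scene. Friction and masses are not known exactly. Their poses are not given: they have to be found in the camera images.
- gauge_stand: Fixed gauge stand: grey base plate 124 x 216 x 10 mm, four posts and two aluminium rails (rail tops 88 mm above the bench) along its own y axis. Origin: centre of the base's underside, on the bench top; z up. At yaw 0 its +y end (with the end stop) is at the robot's left. A copper sleeve stands on the base at (0, 45) mm, bore 34 mm, from 10 to 60 mm above the bench.
- sleeve_mouth (a point): Centre of the top of the upright copper sleeve fixed to the gauge stand, 60 mm above the bench; straight bore 34 mm in diameter, 50 mm deep below this point.
- carriage (a joint): Blue carriage plate (88 x 90 x 12 mm, top 84 mm above the bench) that slides along the gauge stand's +y on its rails; metres. 0 = drawn back, 0.090 = fully home against its stop, where the guide hole stands right over the sleeve. Needs about 2 N to slide and stays where it is left.
- guide_hole (a point): Centre of the upper rim of the brass guide bushing in the carriage; bore 34 mm, outside 44 mm, upper rim 88 mm above the bench, lower rim 72 mm. Moves with the carriage.
- push_tab (a point): Centre of the rear (-y) face of the orange upright tab on the carriage; the tab is 36 mm wide (x), 8 mm thick (y), and stands from 84 to 114 mm above the bench; the point is 100 mm above the bench. Push it towards the stand's +y. Moves with the carriage.
- latch (a joint): Steel latch lever that turns about a vertical pivot on the stand's +x rail, clockwise seen from above as the value grows; rad. 0 = swung open, outwards of the rail; 1.82 = locked against its stop, lying across the stand (towards its own -x) behind the orange tab. Light (0.5 N at the pin); stays where left. The lever lies 90 to 98 mm above the bench.
- latch_pivot (a point): Point on the vertical pivot axis of the latch lever, 94 mm above the bench.
- latch_pin (a point): Centre of the top of the red upright pin on the free end of the latch lever: 14 mm in diameter, from 98 to 126 mm above the bench, 80 mm from the pivot axis. Moves with the lever.
- probe: Loose probe, about 120 g. Origin: centre of the tip (lower end), z along the rod. Steel rod 12 mm across from 0 to 100 mm, red band from 49 to 57 mm; collar 26 mm across from 100 to 106; black square head 22 x 22 mm (sides along its x and y) from 106 to 150. Starts upright in the holder, collar resting on the holder's top plate, tip 12 mm above the bench.
- probe_holder: Fixed stand for the probe: 70 x 70 mm base, four thin posts and a black 60 x 60 mm top plate whose upper face is 112 mm above the bench, with a 16 mm hole (12 mm long) in its centre. Origin: centre of the underside. The probe lifts straight up out of it.
- glass_jar: Bystander: clear glass jar 64 mm across, 70 mm tall, at the back of the bench. Origin: centre of the underside.
- oil_bottle: Bystander: white oiler bottle with a red nozzle, 38 mm across, 122 mm tall, at the back. Origin: centre of the underside.
- tape_roll: Bystander: roll of clear tape 72 mm across, 18 mm high, lying at the back. Origin: centre of the underside.
- screwdriver: Bystander: red-handled screwdriver 198 mm long, lying at the back left. Origin: middle of the underside.

How it is judged:
On the way, in this order (a step that is already met when the one before it is completed fails the run):
1. the carriage is pushed fully home with the latch still open (value of joint carriage above 0.086 m and value of joint latch below 0.9 rad), for 0.1 s.
2. the latch is swung all the way across behind the tab, the carriage still home (value of joint carriage above 0.086 m and value of joint latch above 1.7 rad), for 0.1 s.
3. the probe is held clear above its holder (contact force between the fingers and probe above 1 N and height (world z) of probe above 0.115 m), for 0.1 s.
At the end, for the whole second after the job is handed in: Carriage within 4 mm of its 90 mm stop; latch past 1.70 of 1.82 rad; probe held in the fingers (over 1 N), under 10 mm/s, touching neither stand nor holder, upright within 0.1 rad, its tip within 5 mm of the sleeve's axis and 13 to 37 mm below its mouth (25 when the band is level with the rim) (all of step 2 and contact force between the fingers and probe above 1 N and contact force between probe and gauge_stand below 0.2 N and contact force between probe and probe_holder below 0.2 N and horizontal distance between probe and sleeve_mouth below 0.005 m and angle between probe's own z axis and vertical below 0.1 rad and z of probe in the frame of sleeve_mouth between -0.037 and -0.013 m and linear speed of probe below 0.01 m/s); the arm keeps its last pose, push and grip.
It fails at once if the probe touches the gauge stand, its bushing, sleeve or latch (contact force between probe and gauge_stand above 0.3 N).
It fails at once if a bystander is moved by more than 30 mm (distance of any of glass_jar, oil_bottle, tape_roll, screwdriver from where it was at the start of the episode above 0.03 m).
It also fails if it takes over 70 s, if anything falls off the work surface, if the arm or the gripper's body presses on something with over 40 N, if the wrist force passes 120 N, or if a joint passes its speed limit or range.

### The arm

A 6-joint arm with a two-finger parallel gripper is mounted at the origin on a cart in front of the work surface, level with it; the furniture and walls round the work are solid. World frame = base frame: x ahead of the robot, y to its left, z up, the work surface at z = 0. Lengths are in m, angles in rad, forces in N, time in s.
With the tool pointing down it reaches from about 0.325 to 0.775 m from the base axis. Payload 5.5 kg.
Tool frame: the origin (TCP) lies on the centre line of the jaws, within the pads' length; the fingertips stand 8 mm ahead of it and the grasp point (between the pads) lies 11 mm behind it (robot.tcp_to_tips is the distance from the TCP to the fingertips, in m); z points along the fingers, y is the line along which they close (so a half turn about z gives the same grasp; the last joint's range is limited). The gripper opens to 85 mm and grips with 20 to 120 N. Pads are 22 mm wide; open, the fingers measure 114 mm over their backs; the gripper's body (76 mm by 85 mm) begins 54 mm behind the grasp point. The pads swing forward as they close: fully open they stand 13 mm farther back than shut.
Start: joints at [1.078, 0.091, 1.231, -0, 1.82, -0.057], TCP at [0.253, 0.544, 0.239] pointing down, gripper open.
Joint ranges: [-2.87, 2.87], [-0.86, 2.18], [0.17, 2.46], [-1.51, 4.65], [0.06, 2.69], [-2.65, 2.65]. Speed limits (rad/s): [2.57, 2.57, 3.01, 3.14, 3.14, 3.14].

### API

Orientations are given as a unit quaternion [x, y, z, w].
In Python, from workcell import readout, optics, workorder, robot gives the robot as it stands.
- The arm moves only by the shell command python3 -m jog 'ROWS' [OPENING] [FORCE]. ROWS is JSON, a list of rows, each a list of 6 numbers: the shift along the tool's x, y, z normalised to -1 to 1, where 1 is 0.075 m, then the turn, a rotation vector about the tool's x, y, z normalised to -1 to 1, where 1 is 45 degrees. In form: [[x, y, z, rx, ry, rz], ...]. A call has exactly 5 rows; each row shifts and turns the commanded pose from where the row before left it, along the tool's axes as they then stand; what a row does not reach is not made up. A row lasts 1/8 s, in which the tool goes at most 62.5 mm and 10.7 degrees, less where a joint would pass 70% of its speed; a pose out of reach is approached as far as the arm can. A call with a number of a shift or a turn outside -1 to 1 is refused whole. A call with a gripper value outside its range is refused whole. OPENING is the closure, from 0 (fully open) to 1 (shut), set as the call begins (- or left out, the last holds). The fingers move at their own pace and stop on an object; FORCE is the grip in N (left out, the last holds). Time passes only in rows, so rows that do not move let the fingers close, or fill a call up. It gives the time, the measured TCP pose, the force, the opening and the grip force at its end, in the units of the state.
- readout.get_obs(): the state, without advancing time (a new reading comes with each control period).
- optics.capture(name): name is "side" or "top"; returns a dict with "frame" (420x560x3 uint8, blue, green, red), "depth" (420x560 float32, m along the optical axis (not along the pixel's ray), 0 where there is no reading), "intrinsics" (3x3 intrinsics, pixels), "origin" and "orientation" of the camera in the world. Camera axes: x right, y down, z forward; pixel columns grow to the right and rows downward; lengths in m; the calibration is good to about 2 mm. A picture is of the moment at which its call begins.
- workorder.close_job(): hands the job in; it is judged then, once.
The state is a dict: "time_s": time; "qpos": joint angles; "joint_velocities": joint speeds; "tau": joint torques, N m; "tcp_pos": TCP position; "orientation": TCP orientation; "wrist_force": force on the tool from outside, world axes, zero at the start; "torque": the same for the moment, N m; "opening": finger opening in m; "grasp_force": force on a finger pad.
Only numpy, scipy, OpenCV 4.12 (cv2) and the standard library are available. Lean on these libraries where they do the work, as an engineer would, in place of code of your own. Each camera call takes 0.05 s, during which the arm holds its last target. There are 200 camera calls.

## Working session

There is one attempt and no reset: what is moved stays moved. The work goes in short steps, Python scripts to look and compute and a shell command to move; the robot and the scene stay as the last step left them, time stands still between calls to the robot, and variables do not carry over. Pictures are saved under pics/ and viewed, at most 10 in all, crops included, and the job is handed in when it is done.

```bash
mkdir -p pics; ls
cat > h.py <<'E'
import numpy as np, cv2
from scipy.spatial.transform import Rotation as R
from workcell import readout, optics, workorder, robot
def cap(n):
    c=optics.capture(n); q=np.array(c['orientation'],float)
    c['R']=R.from_quat(q).as_matrix() if q.size==4 else q.reshape(3,3)
    c['o']=np.array(c['origin'],float); c['K']=np.array(c['intrinsics'],float); return c
def ray(c,u,v):
    return c['R']@np.linalg.inv(c['K'])@np.array([u,v,1.])
def onz(c,u,v,z):
    d=ray(c,u,v); return c['o']+d*(z-c['o'][2])/d[2]
def cloud(c):
    h,w=c['depth'].shape; v,u=np.mgrid[:h,:w]
    p=np.stack([u,v,np.ones_like(u)],-1)@np.linalg.inv(c['K']).T*c['depth'][...,None]
    return p@c['R'].T+c['o']
E
python3 - <<'E'
from h import *
for n in('top','side'):
    c=cap(n); cv2.imwrite(f'pics/{n}0.png',c['frame']); print(n,c['o'],c['R'].round(3).tolist(),c['K'].tolist())
print(readout.get_obs())
E
```

```text
pics
top [0.37396451 0.04914142 1.08429444] [[0.015, -0.982, 0.186], [-1.0, -0.014, 0.008], [-0.005, -0.186, -0.983]] [[429.4351816355786, 0.0, 281.35263017610635], [0.0, 429.4351816355786, 207.3608460115324], [0.0, 0.0, 1.0]]
side [ 0.20085326 -0.65589548  0.41007941] [[0.89, -0.173, 0.421], [-0.455, -0.313, 0.834], [-0.012, -0.934, -0.357]] [[441.8876973420564, 0.0, 277.7701494041612], [0.0, 441.8876973420564, 202.50450120253944], [0.0, 0.0, 1.0]]
{'time_s': 0.1, 'qpos': array([ 1.07828539e+00,  9.17890294e-02,  1.23179839e+00, -6.51260968e-06,
        1.81982262e+00, -5.66835055e-02]), 'joint_velocities': array([-0.00145466, -0.00113191, -0.00470531,  0.00062026, -0.00050787,
       -0.00169128]), 'tau': array([ 3.20959378e-03, -4.60218000e+01, -4.19215858e+01,  6.99164929e-06,
        1.06951277e-02,  1.53440345e-05]), 'tcp_pos': array([0.25317005, 0.54368992, 0.23824208]), 'orientation': array([ 2.16193840e-01,  9.76350039e-01, -8.75501655e-04, -2.43361464e-04]), 'wrist_force': array([ 0.11657449, -0.63823898,  0.14782421]), 'torque': array([-0.00942588,  0.0065961 ,  0.03962455]), 'grasp_force': 0.0, 'opening': 0.08499654469364366}
```

View pics/top0.png

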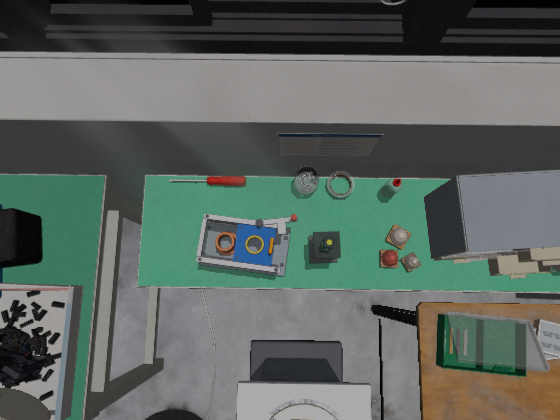

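View pics/side0.png

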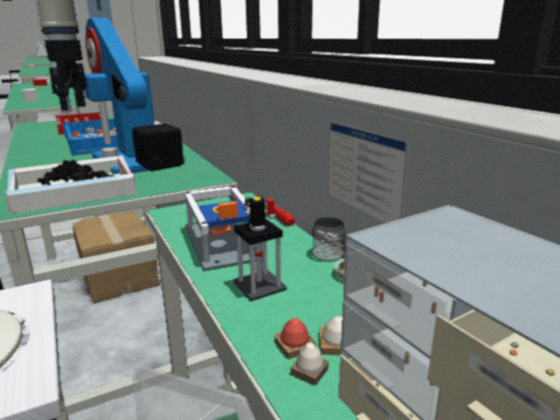

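The top view shows the stand at about (245,243) with the tab at (271,245), the latch pin at (293,217), the probe at (327,243), and the jar, tape and bottle along the back at v≈185. The side view confirms this layout. Next I'll measure.

```bash
cat > m.py <<'E'
from h import *
c=cap('top'); f=c['frame']; hsv=cv2.cvtColor(f,cv2.COLOR_BGR2HSV); P=cloud(c)
cv2.imwrite('pics/crop1.png',cv2.resize(f[170:290,190:350],None,fx=5,fy=5,interpolation=cv2.INTER_CUBIC))
H,S,V=cv2.split(hsv); roi=np.zeros_like(H,bool); roi[195:285,190:350]=1
for n,m,z in [('blue',(H>100)&(H<125)&(S>150)&(V>60),.084),('orange',(H>=8)&(H<20)&(S>150)&(V>100),.114),('brass',(H>=18)&(H<30)&(S>90)&(V>80),.088),('red',((H<5)|(H>174))&(S>150)&(V>100),.126),('dark',(V<60),.112)]:
    k,l,st,ce=cv2.connectedComponentsWithStats((m&roi).astype(np.uint8))
    for i in range(1,k):
        if st[i,4]>8:
            pz=P[l==i]; cn=cv2.findContours((l==i).astype(np.uint8),0,2)[0][0]
            r=cv2.minAreaRect(np.array([onz(c,*q[0],z)[:2]*1000 for q in cn],np.float32))
            print(n,st[i].tolist(),ce[i].round(1),'zmed',np.median(pz[:,2]).round(3),'on plane',onz(c,*ce[i],z).round(4),'rect mm',np.round(r[0],1),np.round(r[1],1),round(r[2],1))
E
python3 m.py
```

```text
blue [233, 224, 43, 42, 1008] [253.  244.3] zmed 0.083 on plane [0.4745 0.1221 0.084 ] rect mm [475.  119.5] [89.3 86.7] 83.0
brass [245, 236, 19, 18, 109] [254.3 244.1] zmed 0.087 on plane [0.4746 0.1187 0.088 ] rect mm [473.8 119.5] [39.6 41.9] 0.8
brass [269, 238, 4, 15, 38] [270.7 245.4] zmed 0.113 on plane [0.4721 0.0806 0.088 ] rect mm [473.1  80.5] [ 5.6 33.2] 83.0
red [291, 215, 5, 5, 19] [293.4 216.8] zmed 0.126 on plane [0.5339 0.0294 0.126 ] rect mm [533.4  30.3] [9.2 9. ] 0.5
dark [210, 220, 12, 3, 16] [215.9 221.1] zmed 0.071 on plane [0.5237 0.2066 0.112 ] rect mm [524.  207.5] [ 4.6 25.4] 0.8
dark [223, 221, 14, 4, 21] [229.5 222.8] zmed 0.072 on plane [0.5202 0.1753 0.112 ] rect mm [520.6 175.3] [30.7  4.2] 81.3
dark [219, 235, 10, 7, 23] [222.2 236.8] zmed 0.04 on plane [0.4879 0.1907 0.112 ] rect mm [487.9 189.8] [ 9.  23.2] 30.3
dark [309, 237, 26, 27, 376] [319.7 252.5] zmed 0.107 on plane [ 0.4555 -0.0311  0.112 ] rect mm [461.2 -35.3] [59.3 56.8] 0.2
dark [226, 246, 8, 6, 12] [230.4 249.2] zmed 0.044 on plane [0.46   0.1709 0.112 ] rect mm [459.5 171.6] [ 4.8 19.3] 36.8
```

View pics/crop1.png

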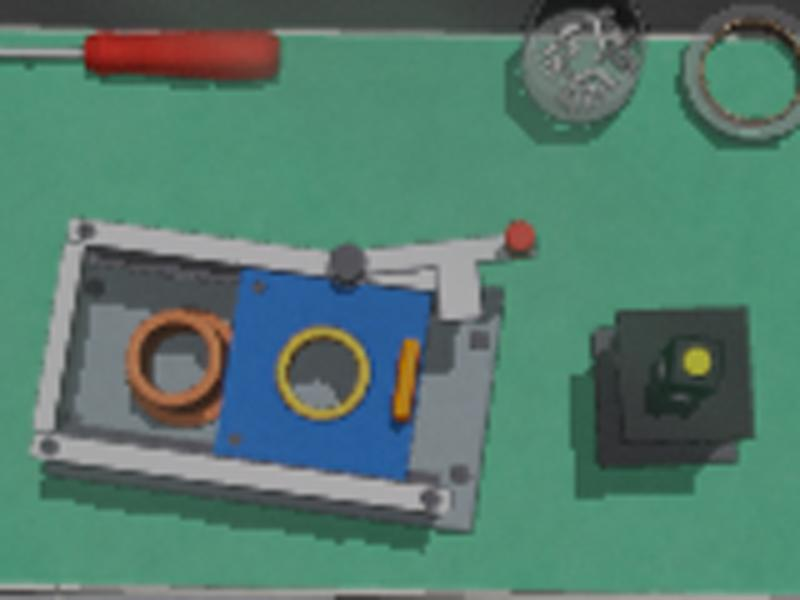

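```bash
cat > m2.py <<'E'
from h import *
c=cap('top'); f=c['frame']; H,S,V=cv2.split(cv2.cvtColor(f,cv2.COLOR_BGR2HSV)); P=cloud(c)
def blob(n,m,box,z):
    a,b,d,e=box; r=np.zeros_like(H,bool); r[b:e,a:d]=1; m=m&r; v,u=np.nonzero(m)
    x0,y0,x1,y1=u.min(),v.min(),u.max(),v.max()
    print(n,m.sum(),'cent',onz(c,u.mean(),v.mean(),z).round(4),'bbox',onz(c,(x0+x1)/2,(y0+y1)/2,z).round(4),'zmed',np.median(P[m][:,2]).round(3))
blob('tab top',(H>=8)&(H<30)&(S>150)&(V>100),(266,234,276,258),.114)
blob('sleeve',(H>=3)&(H<18)&(S>110)&(V>90),(213,228,238,256),.06)
blob('yellow',(H>=20)&(H<34)&(S>130)&(V>120),(318,232,340,252),.162)
blob('pin',((H<6)|(H>172))&(S>130)&(V>80),(286,210,299,224),.126)
print('pivot',[onz(c,190+347/5-.4,170+265/5-.4,z).round(4) for z in(.098,.104)])
print('jar',P[180,306]); print((P[214:232:2,252:298:3,2]*1000).astype(int))
print('probe',(P[236:254:1,318:338:2,2]*1000).astype(int))
m=(P[...,2]>.15)&(P[...,2]<.175); m[:, :315]=0; m[:,340:]=0; m[:225]=0; m[260:]=0
pp=P[m]; print(len(pp),pp.mean(0),pp.min(0),pp.max(0))
E
python3 m2.py
```

```text
tab top 51 cent [0.4693 0.0796 0.114 ] bbox [0.4694 0.0791 0.114 ] zmed 0.113
sleeve 188 cent [0.4796 0.1901 0.06  ] bbox [0.4791 0.1909 0.06  ] zmed 0.058
yellow 21 cent [ 0.474 -0.047  0.162] bbox [ 0.474 -0.047  0.162] zmed 0.164
pin 25 cent [0.5335 0.0294 0.126 ] bbox [0.5334 0.0291 0.126 ] zmed 0.126
pivot [array([0.5238, 0.1085, 0.098 ]), array([0.5229, 0.1082, 0.104 ])]
jar [ 0.65168171 -0.00492859  0.00266598]
[[ -1  -1  -1   2  -1   0  -2  -1  -3   3  -1   0   0   0 127  -1]
 [ -4   0   0  -5   1  -1   0   0   2   1  -1   1  -1 124 125  -1]
 [ -2  -3   4  -1  -1   2  -1   1   0  96  97  95  98 123 126   0]
 [ 87  86 104 101 100  96  96  97  97  95 100  96  94 102 121   0]
 [ 85  86 104 101  97  98  96  96  94  96  98  96  95  -2   3  -1]
 [ 86  86 103 102  94  93  92  85  85  93  98  95   0   0  -1  -2]
 [ 84  81  92  91  90  85  85  86  88  96  99  96   0   1  -2   0]
 [ 82  82  87  79  85  81  83  86  82  99  97  94   8   1   0   0]
 [ 84  84  81  83  82  87  83  82  71  93 100  95   7   0   0  -1]]
probe [[111 109 109 111 110 111 110 109 107 111]
 [110 110 112 112 165 160 108 110 112 111]
 [115 112 110 150 160 162 160 161 160 114]
 [110 110 112 153 161 161 162 161 159 111]
 [112 111 114 163 163 162 165 160 160 110]
 [108 113 110 155 159 163 163 160 157 112]
 [108 110 115 158 163 162 164 159 163 111]
 [111 109 117 156 160 164 163 159 113 109]
 [110 111 117 158 159 164 163 162 109 115]
 [110 112 118 160 161 162 159 160 110 112]
 [116 114 125 158 162 162 160 161 110 109]
 [110 115 129 149 155 160 159 156 110 111]
 [109 111 112 129 136 139 149 153 112 114]
 [115 109 106 113 121 123 125 110 110 112]
 [110 110 108 112 112 113 111 109 111 111]
 [109 115 110 110 107 112 110 112 112 115]
 [109 112 112 113 112 111 110 111 111 111]
 [111 111 112 112 109 111 110 112 112 112]]
111 [ 0.47349942 -0.04650288  0.16105511] [ 0.46193786 -0.05824864  0.15040713] [ 0.48492336 -0.03510533  0.16532655]
```

```bash
cat > plan.py <<'E'
import sys; from h import *
# usage: plan.py x y z az [nrows]: tool-frame shift per row (after nrows), total turn in units
o=readout.get_obs(); Rt=R.from_quat(o['orientation']); p=np.array(o['tcp_pos'])
t=np.array(list(map(float,sys.argv[1:4]))); az=np.radians(float(sys.argv[4])); n=int(sys.argv[5])
T=R.from_matrix(np.array([[np.cos(az),np.sin(az),0],[np.sin(az),-np.cos(az),0],[0,0,-1]]))
print('pos',p.round(4),'f',np.round(o['wrist_force'],1),'t',o['time_s'],'op',o['opening'],'gf',o['grasp_force'])
print('shift/row, current axes',(Rt.inv().apply(t-p)/.075/n).round(3),' target axes',(T.inv().apply(t-p)/.075/n).round(3))
print('turn/row',((Rt.inv()*T).as_rotvec()/(np.pi/4)/n).round(3))
E
python3 plan.py .465 .046 .20 83 10; python3 -c "
from workcell import robot; print(robot.tcp_to_tips)"
```

```text
pos [0.2532 0.5438 0.2385] f [-0.5 -0.4  1.5] t 0.2 op 0.08532362337971998 gf 0.0
shift/row, current axes [-0.536 -0.482  0.052]  target axes [-0.624  0.361  0.051]
turn/row [-0.    0.    0.16]
0.008
```

```bash
python3 -m jog '[[-0.54,-0.48,0,0,0,0],[-0.54,-0.48,0,0,0,0],[-0.54,-0.48,0,0,0,0],[-0.54,-0.48,0,0,0,0],[-0.54,-0.48,0,0,0,0]]' 1 40; python3 -m jog '[[-0.54,-0.48,0,0,0,0],[-0.54,-0.48,0,0,0,0],[-0.54,-0.48,0,0,0,0],[-0.54,-0.48,0,0,0,0],[-0.54,-0.48,0,0,0,0]]'; python3 -m jog '[[0,0,0.1,0,0,0.23],[0,0,0.1,0,0,0.23],[0,0,0.1,0,0,0.23],[0,0,0.1,0,0,0.23],[0,0,0.1,0,0,0.23]]';python3 -m jog '[[0,0,0,0,0,0.23],[0,0,0,0,0,0.22],[0,0,0,0,0,0],[0,0,0,0,0,0],[0,0,0,0,0,0]]'; python3 plan.py .465 .046 .108 83 5
```

```text
time_s: 0.82
tcp_pos: [0.3612, 0.2936, 0.2391]
orientation: [0.216, 0.976, 0.0, 0.0]
wrist_force: [1.3, 0.7, -0.0]
opening: -0.0001
grasp_force: 0.0
time_s: 1.45
tcp_pos: [0.4688, 0.0449, 0.2393]
orientation: [0.216, 0.976, 0.0, 0.0]
wrist_force: [0.9, 0.3, 0.4]
opening: 0.0001
grasp_force: 0.0
time_s: 2.08
tcp_pos: [0.4683, 0.0466, 0.2013]
orientation: [0.623, 0.782, -0.0, -0.0]
wrist_force: [-0.5, 0.4, -0.6]
opening: -0.0002
grasp_force: 0.0
time_s: 2.7
tcp_pos: [0.4685, 0.0466, 0.2017]
orientation: [0.748, 0.663, -0.0, -0.0]
wrist_force: [-0.4, 0.1, -1.6]
opening: 0.0005
grasp_force: 0.0
pos [0.4685 0.0466 0.2017] f [-0.4  0.1 -1.6] t 2.7 op 0.0005459548386959861 gf 0.0
shift/row, current axes [-0.003 -0.009  0.25 ]  target axes [-0.003 -0.009  0.25 ]
turn/row [-0.     0.     0.001]
```

```bash
python3 -m jog '[[0,-0.01,0.25,0,0,0],[0,-0.01,0.25,0,0,0],[0,-0.01,0.25,0,0,0],[0,-0.01,0.25,0,0,0],[0,-0.01,0.25,0,0,0]]';  python3 -m jog '[[0.1,0,0,0,0,0],[0.15,0,0,0,0,0],[0.15,0,0,0,0,0],[0.15,0,0,0,0,0],[0.15,0,0,0,0,0]]'; python3 m.py | grep -E "blue|brass"
```

```text
time_s: 3.32
tcp_pos: [0.4645, 0.0471, 0.1065]
orientation: [0.749, 0.663, -0.0, -0.0]
wrist_force: [-0.2, -0.9, -0.1]
opening: 0.0005
grasp_force: 0.0
time_s: 3.95
tcp_pos: [0.4716, 0.1, 0.1088]
orientation: [0.749, 0.663, 0.0, 0.0]
wrist_force: [0.3, -2.2, 1.8]
opening: 0.0
grasp_force: 1.4
blue [229, 252, 24, 11, 191] [241.5 256.8] zmed 0.083 on plane [0.4451 0.148  0.084 ] rect mm [446.5 150.5] [55.1 22.2] 82.8
```

View pics/crop1.png

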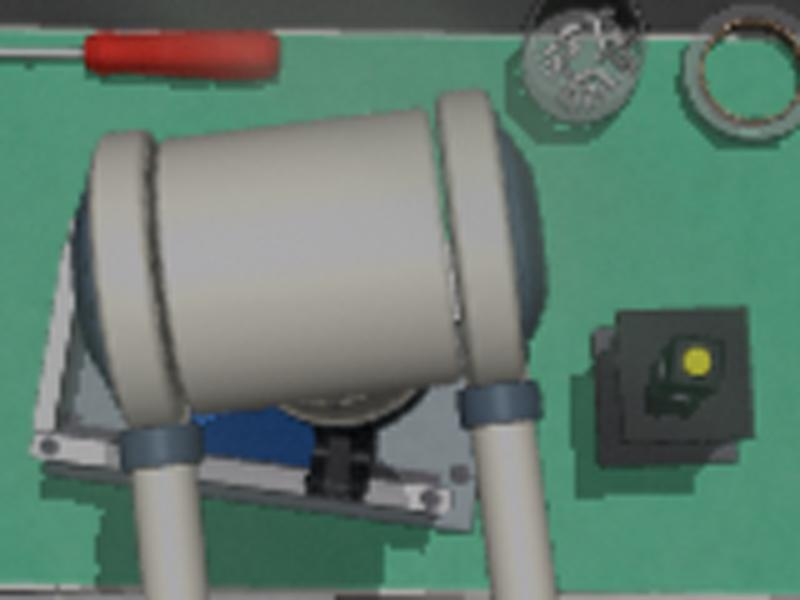

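The arm hides most of the stand. The visible blue strip at (240,257) shows the carriage is moving, so I'll keep pushing.

```bash
python3 -m jog '[[0.09,0,0,0,0,0],[0.09,0,0,0,0,0],[0.08,0,0,0,0,0],[0.08,0,0,0,0,0],[0.06,0,0,0,0,0]]'; python3 -m jog '[[0.04,0,0,0,0,0],[0.04,0,0,0,0,0],[0.04,0,0,0,0,0],[0.04,0,0,0,0,0],[0,0,0,0,0,0]]'
```

```text
time_s: 4.62
tcp_pos: [0.4749, 0.1293, 0.108]
orientation: [0.749, 0.663, 0.0, 0.0]
wrist_force: [1.0, -2.1, 2.5]
opening: 0.0002
grasp_force: 1.1
time_s: 5.25
tcp_pos: [0.4761, 0.1398, 0.108]
orientation: [0.749, 0.663, -0.001, 0.001]
wrist_force: [-1.2, -6.9, 2.9]
opening: 0.0001
grasp_force: 3.4
```

```bash
python3 -m jog '[[0.03,0,0,0,0,0],[0,0,0,0,0,0],[0.03,0,0,0,0,0],[0,0,0,0,0,0],[0,0,0,0,0,0]]'
```

```text
time_s: 5.88
tcp_pos: [0.4761, 0.14, 0.1081]
orientation: [0.75, 0.661, -0.005, 0.003]
wrist_force: [-4.9, -22.5, 6.8]
opening: -0.0
grasp_force: 11.5
```

```bash
python3 -m jog '[[-0.2,0,0,0,0,0],[-0.2,0,0,0,0,0],[0,0,-0.4,0,0,0],[0,0,-0.4,0,0,0],[0,0,-0.4,0,0,0]]';  python3 -m jog '[[0,0,0,0,0,-0.23],[0,0,0,0,0,-0.23],[0,0,0,0,0,-0.23],[0,0,0,0,0,-0.23],[0,0,0,0,0,-0.23]]';  python3 -m jog '[[0,0,0,0,0,-0.23],[0,0,0,0,0,-0.23],[0,0,0,0,0,-0.23],[0,0,0,0,0,-0.23],[0,0,0,0,0,-0.23]]'; python3 plan.py .5652 .0334 .18 187.2 5
```

```text
time_s: 6.5
tcp_pos: [0.4729, 0.1156, 0.1987]
orientation: [0.749, 0.663, 0.0, -0.0]
wrist_force: [-0.4, 0.3, -0.3]
opening: 0.0002
grasp_force: 0.0
time_s: 7.12
tcp_pos: [0.4729, 0.1156, 0.1978]
orientation: [0.381, 0.924, 0.0, -0.0]
wrist_force: [-0.1, -0.2, 0.4]
opening: 0.0001
grasp_force: 0.0
time_s: 7.75
tcp_pos: [0.4729, 0.1156, 0.1978]
orientation: [-0.06, 0.998, 0.0, -0.0]
wrist_force: [-0.1, 0.3, -0.4]
opening: 0.0001
grasp_force: 0.0
pos [0.4729 0.1156 0.1978] f [-0.1  0.3 -0.4] t 7.75 op 0.00014030362865313914 gf 0.0
shift/row, current axes [-0.218 -0.247  0.047]  target axes [-0.217 -0.248  0.047]
turn/row [ 0.    -0.    -0.001]
```

```bash
python3 -m jog '[[-0.22,-0.25,0.05,0,0,0],[-0.22,-0.25,0.05,0,0,0],[-0.22,-0.25,0.05,0,0,0],[-0.22,-0.25,0.05,0,0,0],[-0.22,-0.24,0.05,0,0,0]]'; python3 m.py | grep -E "blue|brass|red"; python3 plan.py .5652 .0334 .111 187.2 5
```

```text
time_s: 8.38
tcp_pos: [0.5661, 0.032, 0.1789]
orientation: [-0.057, 0.998, 0.0, -0.0]
wrist_force: [0.3, 0.8, 0.3]
opening: -0.0004
grasp_force: 0.0
blue [202, 220, 43, 41, 986] [221.7 240. ] zmed 0.083 on plane [0.4835 0.1956 0.084 ] rect mm [484.  192.9] [89.7 86.7] 82.9
brass [214, 231, 18, 18, 106] [222.6 239.7] zmed 0.087 on plane [0.4838 0.1929 0.088 ] rect mm [484.4 193.2] [39.8 39.9] 0.8
pos [0.5673 0.03   0.1777] f [-2.1 -1.7 -1.2] t 8.425 op 0.00013950610825127339 gf 0.0
shift/row, current axes [0.004 0.01  0.178]  target axes [0.004 0.01  0.178]
turn/row [-0.    -0.    -0.003]
```

View pics/crop1.png

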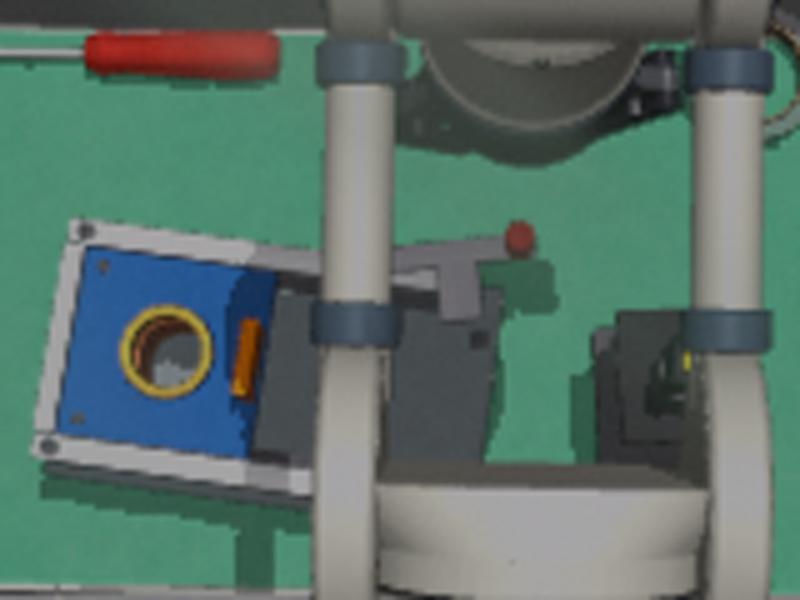

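The carriage is home, with the bushing ring at (222.6,239.7) px, or (0.484,0.193) m. The latch is still open with its pin at crop (520,238). The gripper is outside the pin, so I'll lower it and swing the lever.

```bash
python3 -m jog '[[0,0.01,0.22,0,0,0],[0,0.01,0.22,0,0,0],[0,0.01,0.22,0,0,0],[0,0.01,0.22,0,0,0],[0.1,0,0,0,0,0]]'; python3 -m jog '[[0.05,0,0,0,0,0],[0.04,0,0,0,0,0],[0.03,0,0,0,0,0],[0.0,0,0,0,0,0],[0,0,0,0,0,0]]'; python3 plan.py .5652 .0334 .111 187.2 5
```

```text
time_s: 9.05
tcp_pos: [0.5565, 0.035, 0.1109]
orientation: [-0.057, 0.998, 0.0, -0.002]
wrist_force: [0.4, 0.2, 0.2]
opening: -0.0
grasp_force: 0.0
time_s: 9.68
tcp_pos: [0.549, 0.0336, 0.1134]
orientation: [-0.057, 0.998, -0.0, 0.0]
wrist_force: [0.2, -0.7, -0.1]
opening: 0.0001
grasp_force: 0.0
pos [0.549  0.0336 0.1134] f [ 0.2 -0.7 -0.1] t 9.675 op 9.527186962276852e-05 gf 0.007464547525160015
shift/row, current axes [-0.043 -0.005  0.006]  target axes [-0.043 -0.006  0.006]
turn/row [-0.     0.    -0.003]
```

```bash
python3 -m jog '[[0.2,-0.025,0,0,0,0.23],[0.2,-0.025,0,0,0,0.23],[0.2,-0.025,0,0,0,0.23],[0.2,-0.025,0,0,0,0.23],[0.2,-0.025,0,0,0,0.23]]'; python3 -c "
from h import *
o=readout.get_obs(); Rt=R.from_quat(o['orientation'])
print(Rt.inv().apply(np.array([.5235,.1083,0])-o['tcp_pos']), o['wrist_force'],np.degrees(Rt.as_matrix()[:2,0]))
x=Rt.as_matrix()[:,0];print(np.degrees(np.arctan2(x[1],x[0])))"
```

```text
time_s: 10.3
tcp_pos: [0.4762, 0.0425, 0.1133]
orientation: [0.387, 0.922, 0.0, 0.0]
wrist_force: [1.9, -0.4, 0.3]
opening: 0.0
grasp_force: 0.5
[0.01390157 0.07979624 0.11335369] [ 1.85309824 -0.41549943  0.26690521] [-40.09704724  40.92715567]
134.4130143381528
```

```bash
python3 -m jog '[[0.186,-0.016,0,0,0,0.22],[0.186,-0.016,0,0,0,0.22],[0.186,-0.016,0,0,0,0.22],[0.186,-0.016,0,0,0,0.22],[0.186,-0.016,0,0,0,0.22]]'; python3 -m jog '[[0.0,0,0,0,0,0],[0,0,0,0,0,0],[0,0,0,0,0,0],[0,0,0,0,0,0],[0,0,0,0,0,0]]'; python3 plan.py .44 .09 .111 83 5
```

```text
time_s: 10.92
tcp_pos: [0.4423, 0.1017, 0.1133]
orientation: [0.738, 0.675, -0.0, 0.0]
wrist_force: [1.0, -1.6, -0.7]
opening: 0.0002
grasp_force: 1.0
time_s: 11.55
tcp_pos: [0.4425, 0.1015, 0.1133]
orientation: [0.736, 0.677, 0.0, -0.0]
wrist_force: [-0.1, -1.1, 0.4]
opening: -0.0002
grasp_force: 0.0
pos [0.4425 0.1015 0.1133] f [-0.1 -1.1  0.4] t 11.55 op -0.00023232891229738582 gf 0.02570518758147955
shift/row, current axes [-0.031 -0.004  0.006]  target axes [-0.031 -0.003  0.006]
turn/row [ 0.   -0.    0.01]
```

Next I'll nudge forward along tool x until I feel the stop.

```bash
python3 -m jog '[[0.03,0,0,0,0,0],[0.03,0,0,0,0,0],[0.03,0,0,0,0,0],[0.03,0,0,0,0,0],[0,0,0,0,0,0]]'
```

```text
time_s: 12.18
tcp_pos: [0.4426, 0.1027, 0.1133]
orientation: [0.738, 0.675, -0.007, 0.005]
wrist_force: [-5.7, -31.5, 5.5]
opening: 0.0002
grasp_force: 15.9
```

```bash
python3 -m jog '[[-0.2,0,0,0,0,0],[-0.2,0,0,0,0,0],[0,0,-0.6,0,0,0],[0,0,-0.6,0,0,0],[0,0,-0.6,0,0,0]]' 0; python3 plan.py .4735 -.0465 .24 90 4
```

```text
time_s: 12.8
tcp_pos: [0.4405, 0.0805, 0.2497]
orientation: [0.735, 0.678, 0.0, -0.0]
wrist_force: [0.5, 0.2, 0.7]
opening: 0.0855
grasp_force: 0.0
pos [0.4405 0.0805 0.2497] f [0.5 0.2 0.7] t 12.8 op 0.08551580386258001 gf 0.0
shift/row, current axes [-0.413  0.144  0.032]  target axes [-0.423  0.11   0.032]
turn/row [ 0.    -0.    -0.026]
```

```bash
python3 -m jog '[[-0.41,0.14,0,0,0,0],[-0.41,0.14,0,0,0,0],[-0.41,0.14,0,0,0,0],[-0.41,0.14,0,0,0,-0.1],[0,0,0,0,0,0]]'; python3 m.py | grep -E "blue|brass|red"
python3 - <<'E'
from h import *
c=cap('side'); f=c['frame']; cv2.imwrite('pics/s2.png',cv2.resize(f[170:310,160:300],None,fx=4,fy=4,interpolation=cv2.INTER_CUBIC))
a=cv2.imread('pics/crop1.png'); b=cv2.imread('pics/s2.png'); b=cv2.resize(b,(600,600)); cv2.imwrite('pics/both.png',cv2.resize(np.hstack([a,b]),(800,343)))
E
python3 plan.py .4735 -.0465 .129 90 4
```

```text
time_s: 13.42
tcp_pos: [0.4725, -0.0471, 0.2479]
orientation: [0.709, 0.705, -0.0, -0.0]
wrist_force: [-0.3, -0.6, -1.1]
opening: 0.0855
grasp_force: 0.0
blue [202, 220, 43, 41, 987] [221.8 240. ] zmed 0.083 on plane [0.4835 0.1954 0.084 ] rect mm [483.9 192.6] [89.6 86.8] 83.1
brass [214, 231, 18, 18, 105] [222.7 239.7] zmed 0.087 on plane [0.4839 0.1928 0.088 ] rect mm [484.4 193.2] [39.8 39.9] 0.8
brass [237, 234, 4, 15, 38] [238.6 241.1] zmed 0.114 on plane [0.4811 0.1557 0.088 ] rect mm [481.4 155.6] [ 5.8 33.3] 82.5
red [251, 253, 6, 6, 28] [253.2 255.7] zmed 0.125 on plane [0.445  0.1178 0.126 ] rect mm [445.4 117.3] [11.1 11.2] 0.8
pos [ 0.4724 -0.0453  0.2482] f [ 0.5 -0.4 -0.8] t 13.525 op 0.08590873257053405 gf 0.0
shift/row, current axes [-0.004  0.004  0.397]  target axes [-0.004  0.004  0.397]
turn/row [-0.    -0.    -0.002]
```

View pics/both.png

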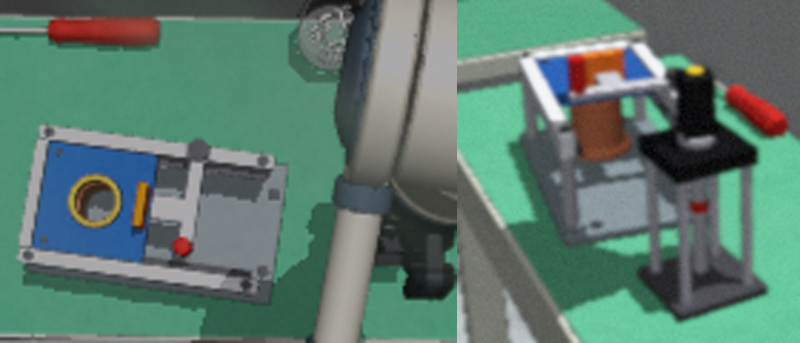

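The lever now lies across behind the tab, pin at (253,256) px, and the carriage is still home. Next I'll descend over the probe head.

```bash
python3 -m jog '[[-0.004,0.004,0.4,0,0,0],[-0.004,0.004,0.4,0,0,0],[-0.004,0.004,0.4,0,0,0],[0,0,0.38,0,0,0],[0,0,0,0,0,0]]'; python3 -m jog '[[0,0,0,0,0,0],[0,0,0,0,0,0],[0,0,0,0,0,0],[0,0,0,0,0,0],[0,0,0,0,0,0]]' 1 60
```

```text
time_s: 14.15
tcp_pos: [0.4719, -0.0451, 0.1275]
orientation: [0.708, 0.706, -0.001, -0.002]
wrist_force: [0.6, -0.7, 0.6]
opening: 0.0856
grasp_force: 0.0
time_s: 14.78
tcp_pos: [0.4738, -0.0465, 0.1307]
orientation: [0.709, 0.706, 0.0, 0.001]
wrist_force: [-0.2, -0.9, 3.3]
opening: 0.0214
grasp_force: 59.1
```

Gripped: opening about 22 mm. Next I'll lift about 150 mm straight up.

```bash
python3 -m jog '[[0,0,-0.2,0,0,0],[0,0,-0.3,0,0,0],[0,0,-0.5,0,0,0],[0,0,-0.5,0,0,0],[0,0,-0.5,0,0,0]]'; python3 -m jog '[[0,0,0,0,0,0],[0,0,0,0,0,0],[0,0,0,0,0,0],[0,0,0,0,0,0],[0,0,0,0,0,0]]'
python3 - <<'E'
from h import *
c=cap('side'); f=c['frame']; cv2.imwrite('pics/s3.png',cv2.resize(f[100:310,150:350],None,fx=2.8,fy=2.8,interpolation=cv2.INTER_CUBIC))
t=cap('top');cv2.imwrite('pics/t3.png',t['frame'])
E
python3 plan.py .484 .193 .28 90 5
```

```text
time_s: 15.4
tcp_pos: [0.4731, -0.0463, 0.2814]
orientation: [0.708, 0.706, -0.0, -0.0]
wrist_force: [0.6, -0.0, -0.7]
opening: 0.0215
grasp_force: 58.8
time_s: 16.02
tcp_pos: [0.4732, -0.0463, 0.2791]
orientation: [0.708, 0.706, -0.0, -0.0]
wrist_force: [-0.5, 0.5, -2.0]
opening: 0.0214
grasp_force: 58.9
pos [ 0.4733 -0.0464  0.2795] f [-0.9  0.2  0.4] t 16.125 op 0.021312427692574642 gf 58.93702983856201
shift/row, current axes [ 0.638  0.026 -0.001]  target axes [ 0.638  0.029 -0.001]
turn/row [-0.    -0.    -0.001]
```

View pics/s3.png

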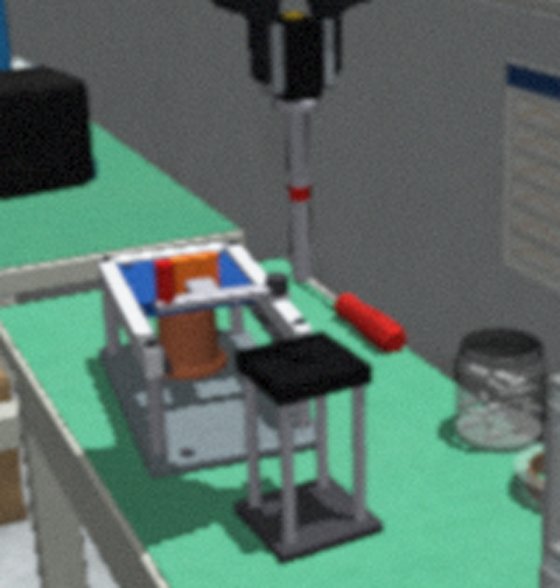

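The probe hangs upright in the fingers, clear above the holder, with its band at crop (299,193) and tip at (303,280). Now across to the stand.

```bash
python3 -m jog '[[0.64,0.028,0,0,0,0],[0.64,0.028,0,0,0,0],[0.64,0.028,0,0,0,0],[0.64,0.028,0,0,0,0],[0.62,0.028,0,0,0,0]]'; python3 -m jog '[[0,0,0,0,0,0],[0,0,0,0,0,0],[0,0,0,0,0,0],[0,0,0,0,0,0],[0,0,0,0,0,0]]'
python3 - <<'E'
from h import *
c=cap('side'); f=c['frame']; H,S,V=cv2.split(cv2.cvtColor(f,cv2.COLOR_BGR2HSV))
def pr(p):
    q=c['K']@(c['R'].T@(np.array(p)-c['o'])); return q[:2]/q[2]
t=readout.get_obs()['tcp_pos']; tip=t+[0,0,-.2795+.161]
print(t,'exp tip',pr(tip),'exp band',pr(tip+[0,0,.053]),'band depth',np.linalg.norm(tip-c['o']))
bu,bv=pr(tip+[0,0,.053]).astype(int)
m=((H<8)|(H>170))&(S>110)&(V>60); m[:bv-25]=0; m[bv+25:]=0; m[:,:bu-20]=0; m[:,bu+20:]=0
k,l,st,ce=cv2.connectedComponentsWithStats(m.astype(np.uint8)); print(st[1:],ce[1:])
cv2.imwrite('pics/s4.png',cv2.resize(f[60:260,150:350],None,fx=3,fy=3,interpolation=cv2.INTER_CUBIC))
E
```

```text
time_s: 16.75
tcp_pos: [0.4847, 0.1937, 0.2798]
orientation: [0.708, 0.706, 0.0, 0.0]
wrist_force: [1.1, 1.2, -1.4]
opening: 0.0216
grasp_force: 58.9
time_s: 17.38
tcp_pos: [0.4849, 0.1915, 0.28]
orientation: [0.709, 0.705, 0.0, 0.0]
wrist_force: [-0.8, 0.6, -1.9]
opening: 0.0211
grasp_force: 58.9
[0.48489728 0.19161495 0.27990043] exp tip [215.10423738 162.87913248] exp band [213.46556946 137.63204123] band depth 0.9277910122844913
[[211 137   5   4  19]] [[212.89473684 138.42105263]]
```

View pics/s4.png

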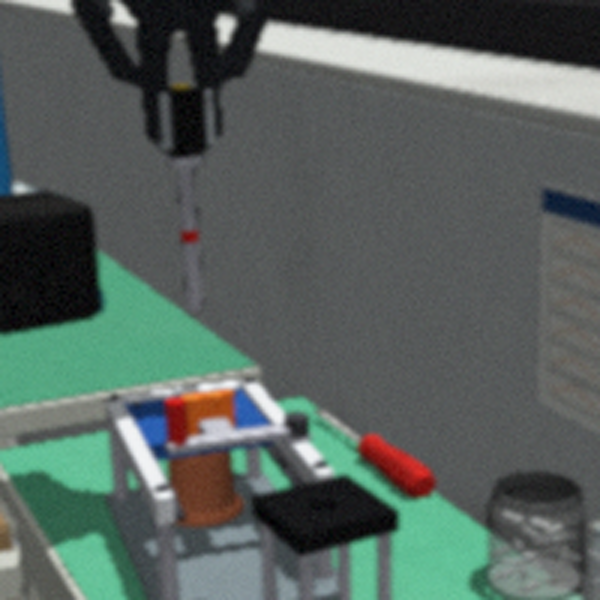

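The probe hangs over the bushing, band at (213,138) px against (213.5,137.6) expected, so the offset is about 1 mm. Now lowering.

```bash
python3 -m jog '[[0.01,-0.005,0.2,0,0,0],[0,0,0.2,0,0,0],[0,0,0.2,0,0,0],[0,0,0.2,0,0,0],[0,0,0.1,0,0,0]]'; python3 -m jog '[[0,0,0,0,0,0],[0,0,0,0,0,0],[0,0,0,0,0,0],[0,0,0,0,0,0],[0,0,0,0,0,0]]'
python3 - <<'E'
from h import *
for i in range(3): print(np.array(readout.get_obs()['tcp_pos']).round(4)); c=cap('side')
f=c['frame']; H,S,V=cv2.split(cv2.cvtColor(f,cv2.COLOR_BGR2HSV))
def pr(p):
    q=c['K']@(c['R'].T@(np.array(p)-c['o'])); return q[:2]/q[2]
t=readout.get_obs()['tcp_pos']; b=t+[0,0,-.2795+.161+.053]; e=pr(b);bu,bv=e.astype(int)
m=((H<8)|(H>170))&(S>110)&(V>60); m[:bv-8]=0; m[bv+8:]=0; m[:,:bu-10]=0; m[:,bu+10:]=0
print(e,cv2.connectedComponentsWithStats(m.astype(np.uint8))[3][1:])
# rod tip vs tab top, bushing rim in side view
g=pr([.484,.193,.088]); print('rim px',g)
a=f[120:230,170:280]; cv2.imwrite('pics/s5.png',cv2.resize(a,None,fx=5,fy=5,interpolation=cv2.INTER_CUBIC))
E
```

```text
time_s: 18.05
tcp_pos: [0.484, 0.1927, 0.2105]
orientation: [0.708, 0.706, -0.001, -0.0]
wrist_force: [-0.3, 0.3, -0.8]
opening: 0.0213
grasp_force: 58.9
time_s: 18.68
tcp_pos: [0.4845, 0.1929, 0.2125]
orientation: [0.708, 0.706, 0.0, 0.0]
wrist_force: [-0.3, -0.2, -1.8]
opening: 0.0215
grasp_force: 58.9
[0.4845 0.1929 0.2125]
[0.4845 0.1929 0.2124]
[0.4844 0.1929 0.2123]
[215.1274388  169.54610408] [[214.71428571 170.5       ]]
rim px [216.64423609 196.0412444 ]
```

View pics/s5.png

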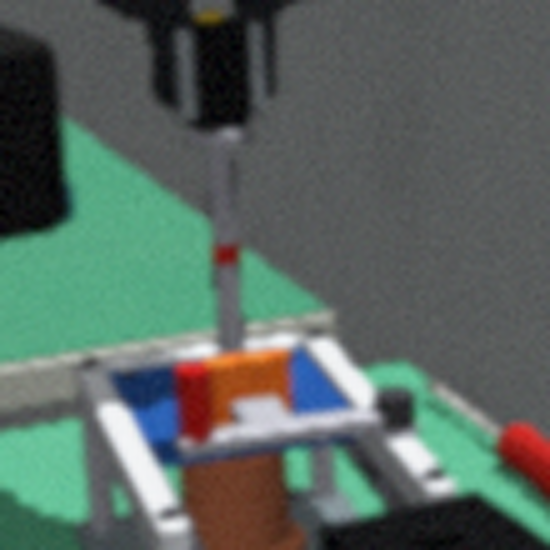

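The rod is above the bushing and aligned with it to within a millimetre, with its band at (215,170) px. I'll lower it the remaining 57 mm.

```bash
python3 -m jog '[[0,0,0.16,0,0,0],[0,0,0.16,0,0,0],[0,0,0.16,0,0,0],[0,0,0.16,0,0,0],[0,0,0.12,0,0,0]]'; python3 -m jog '[[0,0,0,0,0,0],[0,0,0,0,0,0],[0,0,0,0,0,0],[0,0,0,0,0,0],[0,0,0,0,0,0]]'
python3 - <<'E'
from h import *
o=readout.get_obs(); print(o['tcp_pos'],o['wrist_force'],o['grasp_force'],np.abs(o['joint_velocities']).max())
c=cap('side'); f=c['frame']; a=f[130:230,165:275]; cv2.imwrite('pics/s6.png',cv2.resize(a,None,fx=5,fy=5,interpolation=cv2.INTER_CUBIC))
def pr(p):
    q=c['K']@(c['R'].T@(np.array(p)-c['o'])); return q[:2]/q[2]
b=o['tcp_pos']; print('collar exp crop',(pr(b+[0,0,-.1185+.100])-[165,130])*5)
E
```

```text
time_s: 19.45
tcp_pos: [0.4842, 0.1928, 0.1541]
orientation: [0.708, 0.706, -0.0, -0.0]
wrist_force: [0.2, -0.6, -0.4]
opening: 0.0213
grasp_force: 58.9
time_s: 20.08
tcp_pos: [0.4845, 0.1929, 0.1555]
orientation: [0.708, 0.706, 0.0, 0.0]
wrist_force: [0.2, -0.4, -2.1]
opening: 0.0213
grasp_force: 58.9
[0.48449957 0.19289279 0.15548821] [ 0.17161016 -0.36158064 -2.12650089] 58.89109790325165 0.0022297587624084533
collar exp crop [252.24710528 220.14581859]
```

View pics/s6.png

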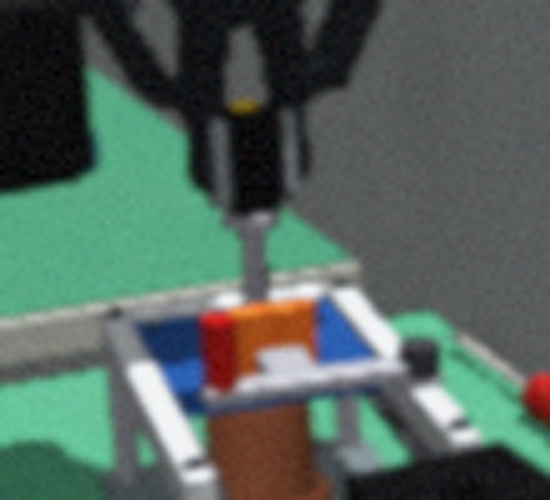

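The probe is upright, still and centred in the bushing, with the collar underside at crop (252,222) against 220 expected. That puts the band at the rim, so I'm handing the job in.

```bash
python3 -c "
from workcell import workorder; print(workorder.close_job())"
```

```text
the job is handed in; nothing more can be done
None
```

I handed the job in after about 20 s of robot time: the carriage is home, the latch is across behind the tab, and the probe is held upright, still and centred in the sleeve with its band about level with the rim; no verdict came back.

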